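# Find and release the latched lamp key

## Task

On the microscope's lamp control box one of the four identical keys is latched down. Beginning beside the dial and going along the row in order, tap each of the four keys lightly with the fingertips, without pushing any in, to feel which one is latched; after tapping the last, press the latched key all the way down and let go, so that it springs up and all four keys stand up. Only touch and press: nothing is to be picked up, and the things standing around stay where they are.

Things in the scene. Friction and masses are not known exactly. Their poses are not given: they have to be found in the camera images.
- lamp_box: The microscope's lamp control box: a low white box standing fixed on the bench, 120 mm along its own x, 300 mm along its own y, 55 mm high (flat top). Origin: centre of its underside, on the bench; z up. Four identical grey keys stand in a row along its y on a black panel at its middle (x = 0); a round black dial (42 mm across, 15 mm high) is on the top at x = 0, y = +112 mm, so the dial marks the +y end of the row. The box lies turned up to 0.35 rad either way.
- place1 (a point): The place of the first key (next to the dial) of the row, counted from the dial: the point on the box's top surface (55 mm above the bench) under the centre of that key. Places are 40 mm apart: box y = +45, +5, -35, -75 mm.
- place2 (a point): The place of the second key of the row, counted from the dial: the point on the box's top surface (55 mm above the bench) under the centre of that key. Places are 40 mm apart: box y = +45, +5, -35, -75 mm.
- place3 (a point): The place of the third key of the row, counted from the dial: the point on the box's top surface (55 mm above the bench) under the centre of that key. Places are 40 mm apart: box y = +45, +5, -35, -75 mm.
- place4 (a point): The place of the last key (farthest from the dial) of the row, counted from the dial: the point on the box's top surface (55 mm above the bench) under the centre of that key. Places are 40 mm apart: box y = +45, +5, -35, -75 mm.
- unit_a: One of the four identical keys with its fixed mount; origin at the key's centre, level with the box's top (55 mm above the bench), z up, axes along the box's. It does not move with the key. Which mount sits at which of the four places differs from run to run. The cap is 28 mm (box x) by 24 mm (box y), so 16 mm lie between neighbouring caps; when up, its flat top is 16 mm above this origin (71 mm above the bench).
- key_a (a joint): How far the key of unit_a is in, in m: 0 = up, 0.010 = bottomed. It moves straight down on a spring: it starts to give at 1 N and takes 3 N at 4.5 mm, 5.5 N at the bottom. An up key counts as switched in past 7 mm. Just one of the four keys is latched: it rests 5 mm in (top 11 mm above the box), feels solid under a tap and does not give below about 3.3 N; pushed to beyond 8 mm its catch lets go and it springs fully up when released.
- unit_b: One of the four identical keys with its fixed mount; origin at the key's centre, level with the box's top (55 mm above the bench), z up, axes along the box's. It does not move with the key. Which mount sits at which of the four places differs from run to run. The cap is 28 mm (box x) by 24 mm (box y), so 16 mm lie between neighbouring caps; when up, its flat top is 16 mm above this origin (71 mm above the bench).
- key_b (a joint): How far the key of unit_b is in, in m: 0 = up, 0.010 = bottomed. It moves straight down on a spring: it starts to give at 1 N and takes 3 N at 4.5 mm, 5.5 N at the bottom. An up key counts as switched in past 7 mm. Just one of the four keys is latched: it rests 5 mm in (top 11 mm above the box), feels solid under a tap and does not give below about 3.3 N; pushed to beyond 8 mm its catch lets go and it springs fully up when released.
- unit_c: One of the four identical keys with its fixed mount; origin at the key's centre, level with the box's top (55 mm above the bench), z up, axes along the box's. It does not move with the key. Which mount sits at which of the four places differs from run to run. The cap is 28 mm (box x) by 24 mm (box y), so 16 mm lie between neighbouring caps; when up, its flat top is 16 mm above this origin (71 mm above the bench).
- key_c (a joint): How far the key of unit_c is in, in m: 0 = up, 0.010 = bottomed. It moves straight down on a spring: it starts to give at 1 N and takes 3 N at 4.5 mm, 5.5 N at the bottom. An up key counts as switched in past 7 mm. Just one of the four keys is latched: it rests 5 mm in (top 11 mm above the box), feels solid under a tap and does not give below about 3.3 N; pushed to beyond 8 mm its catch lets go and it springs fully up when released.
- unit_d: One of the four identical keys with its fixed mount; origin at the key's centre, level with the box's top (55 mm above the bench), z up, axes along the box's. It does not move with the key. Which mount sits at which of the four places differs from run to run. The cap is 28 mm (box x) by 24 mm (box y), so 16 mm lie between neighbouring caps; when up, its flat top is 16 mm above this origin (71 mm above the bench).
- key_d (a joint): How far the key of unit_d is in, in m: 0 = up, 0.010 = bottomed. It moves straight down on a spring: it starts to give at 1 N and takes 3 N at 4.5 mm, 5.5 N at the bottom. An up key counts as switched in past 7 mm. Just one of the four keys is latched: it rests 5 mm in (top 11 mm above the box), feels solid under a tap and does not give below about 3.3 N; pushed to beyond 8 mm its catch lets go and it springs fully up when released.
- objective: Spare microscope objective, steel, standing on end, 26 mm across, 40 mm high; loose, beside the control box on its far side. Origin: centre of its underside. To be left alone.
- dropper: Small amber dropper bottle with blue cap, 24 mm across, 58 mm high; loose, on the control box's far side. Origin: centre of its underside. To be left alone.
- cover_slips: White square box of cover slips, 32 x 32 x 18 mm; loose, on the robot's side of the control box. Origin: centre of its underside. To be left alone.
- stage_ring: Brass ring, 26 mm outside, 7 mm high, lying loose on the control box's top at its end away from the dial. Origin: centre of its underside. To be left alone.
- spray: Blue spray bottle with white cap, 40 mm across, 125 mm high; loose, on the bench to the left (+y). Origin: centre of its underside. To be left alone.
- steel_pot: Lidded steel pot with a knob, 76 mm across, 70 mm high; loose, on the bench to the right (-y). Origin: centre of its underside. To be left alone.
- slide_box: Green box of slides, 90 x 38 x 32 mm; loose, on the bench to the left (+y), farther out than the spray bottle. Origin: centre of its underside. To be left alone.

How it is judged:
By the outcome, as a careful person would: the job done as asked, in the order asked, and still so for the second after the job is handed in, with the robot touching nothing.
It also fails if it takes over 58 s, if anything falls off the work surface, if the arm or the gripper's body presses on something with over 40 N, if the wrist force passes 120 N, or if a joint passes its speed limit or range.

## Robot

A 7-joint arm with a two-finger parallel gripper is mounted at the origin on the work surface. World frame = base frame: x ahead of the robot, y to its left, z up, the work surface at z = 0. Lengths are in m, angles in rad, forces in N, time in s.
With the tool pointing down it reaches from about 0.425 to 0.875 m from the base axis. Payload 8.4 kg.
Tool frame: the origin (TCP) lies between the finger pads; the fingertips stand 19 mm ahead of it and the grasp point (between the pads) is the TCP; z points along the fingers, x is the direction in which the jaws open and shut, and the axes are right-handed (so a half turn about z gives the same grasp; the last joint's range is limited). The gripper opens to 85 mm and grips with 20 to 120 N. Pads are 22 mm wide; open, the fingers measure 114 mm over their backs; the gripper's body (76 mm by 85 mm) begins 54 mm behind the grasp point. The pads swing forward as they close: fully open they stand 13 mm farther back than shut.
Start: joints at [1.119, 0.333, 0.04, 1.465, -0.013, 1.343, -0.059], TCP at [0.225, -0.61, 0.25] pointing down, gripper open.
Joint ranges: [-2.58, 2.58], [-0.38, 2.09], [-1.3, 1.39], [0.25, 2.4], [-1.5, 4.64], [0.08, 2.09], [-2.65, 2.65]. Speed limits (rad/s): [2.22, 2.22, 2.79, 2.79, 3.14, 3.14, 3.14].

## Interface

Orientations are given as a 3x3 rotation matrix whose columns are the frame's x, y, z axes.
In Python, from station import ctrl, cams gives the robot as it stands.
- The arm moves only by the tool servo_tool, never from a script. Its argument "targets" is a list of rows, each an object with "dp": the shift along the tool's x, y, z in m, a list of three; "turn": the turn, a rotation vector about the tool's x, y, z in degrees, a list of three. A call has 1 to 12 rows; each row is the pose to reach, as a shift and turn from the pose measured when the call began, along the tool's axes at that moment; what a row does not reach only later rows make up. A row lasts 1/8 s, in which the tool goes at most 62.5 mm and 10.7 degrees, less where a joint would pass 70% of its speed; a pose out of reach is approached as far as the arm can. A call with a gripper value outside its range is refused whole. "hand" is the closure, from 0 (fully open) to 1 (shut), set as the call begins (left out, the last holds). The fingers move at their own pace and stop on an object; "squeeze" is the grip in N (left out, the last holds). Time passes only in rows, so rows that repeat a pose let the fingers close. It gives the time, the measured TCP pose, the force and the opening at its end, in the units of the state.
- ctrl.read_state(): the state, without advancing time (a new reading comes with each control period).
- cams.snapshot(name): name is "scene" or "top"; returns a dict with "pixels" (384x512x3 uint8, blue, green, red), "depth" (384x512 float32, m along the optical axis (not along the pixel's ray), 0 where there is no reading), "vertical_fov" (degrees; the focal length in pixels is half the picture's height over the tangent of half this angle, whatever the lens; pixels are square), "cx", "cy" (the principal point, pixels), "extrinsics" (4x4, takes a point from world to camera coordinates). Camera axes: x right, y down, z forward; pixel columns grow to the right and rows downward; lengths in m; the calibration is good to about 2 mm. A picture is of the moment at which its call begins.
- ctrl.finish_job(): hands the job in, once; it reports no verdict.
The state is a dict: "time_s": time; "q": joint angles; "joint_velocities": joint speeds; "effort": joint torques, N m; "eef_pos": TCP position; "tool_rot": TCP orientation; "force": force on the tool from outside, world axes, zero at the start; "wrist_torque": the same for the moment, N m; "width": finger opening in m.
Only numpy, scipy, OpenCV 4.12 (cv2) and the standard library are available. Lean on these libraries where they do the work, as an engineer would, in place of code of your own. Each camera call takes 0.05 s, during which the arm holds its last target.

## Working session

There is one attempt and no reset: what is moved stays moved. The work goes in short steps, Python scripts to look and compute and a tool call to move; the robot and the scene stay as the last step left them, time stands still between calls to the robot, and variables do not carry over. Pictures are saved under pics/ and viewed, and the job is handed in when it is done.

Besides the shell and the picture viewer there is one more tool, called after ">>>" by a JSON object that holds its "method" and its "body". servo_tool: Moves the arm, as the interface text tells. Its arguments: {"type":"object","properties":{"targets":{"type":"array","items":{"type":"object","properties":{"dp":{"type":"array","items":{"type":"number"}},"turn":{"type":"array","items":{"type":"number"}}}}},"hand":{"type":"number"},"squeeze":{"type":"number"}},"required":["targets"]}

```bash
mkdir -p pics; ls; python3 - <<'E'
from station import ctrl, cams
import cv2,numpy as np
s=ctrl.read_state();print(s)
for n in("scene","top"):
    d=cams.snapshot(n);cv2.imwrite(f"pics/{n}0.png",d["pixels"]);np.savez(f"/tmp/{n}0.npz",**d)
    print(n,d["vertical_fov"],d["cx"],d["cy"],d["extrinsics"])
E
```

```text
pics
{'time_s': 0.0, 'q': array([ 1.11876635,  0.3339073 ,  0.03990227,  1.46627379, -0.01338294,
        1.34329856, -0.0584821 ]), 'joint_velocities': array([ 0.00055917,  0.00171413, -0.00111259,  0.00067024, -0.00055221,
       -0.00095647,  0.00175127]), 'effort': array([ 1.53653262e-03, -6.58543968e+01,  1.36644691e+00, -4.05552256e+01,
        1.68293895e-02,  1.27149612e-02,  3.07993128e-05]), 'eef_pos': array([ 0.22441686, -0.60957709,  0.24942274]), 'tool_rot': array([[ 3.45533257e-01, -9.38406254e-01, -6.85630324e-04],
       [-9.38405115e-01, -3.45533910e-01,  1.46896493e-03],
       [-1.61539441e-03,  1.35822765e-04, -9.99998686e-01]]), 'force': array([0.40431162, 0.33460626, 1.64320138]), 'wrist_torque': array([-0.03318213,  0.04584419,  0.04703791]), 'width': 0.08515076389920448}
scene 42.82187338820667 250.31051595204607 195.28001815570462 [[-0.62296487  0.78211772  0.01437501  0.34952295]
 [ 0.67123937  0.54390494 -0.50359223 -0.36033618]
 [-0.40168704 -0.3040712  -0.86382187  1.6880621 ]
 [ 0.          0.          0.          1.        ]]
top 48.00217751015921 258.5325717680926 192.30822807258994 [[ 0.01250745 -0.99974635  0.01872958 -0.01075442]
 [-0.99305197 -0.01461123 -0.116766    0.58264427]
 [ 0.11701005 -0.017139   -0.99298283  1.20166098]
 [ 0.          0.          0.          1.        ]]
```

View pics/scene0.png

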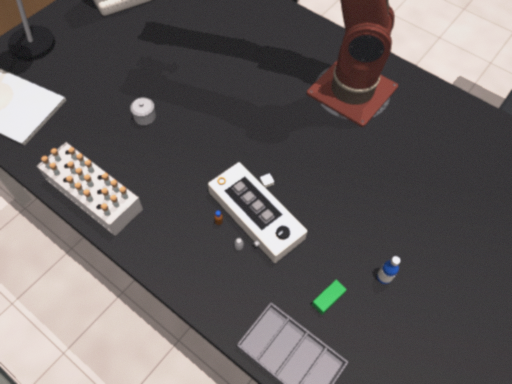

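View pics/top0.png

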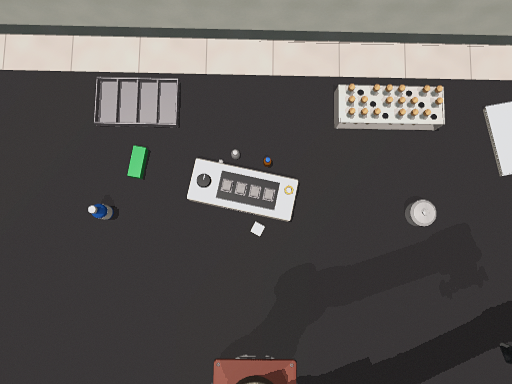

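The scene view shows the box near (257,210), dial at (283,233). In the top view the box is at about (243,190), with the dial at (204,181), keys from (227,186) to (269,195) and the ring at (289,190). Next I'll measure these with depth.

```bash
cat > h.py <<'E'
import numpy as np,cv2
def cloud(d):
    f=192/np.tan(np.radians(float(d["vertical_fov"]))/2);Z=d["depth"].astype(float)
    v,u=np.mgrid[:384,:512]
    P=np.stack([(u-d["cx"])/f*Z,(v-d["cy"])/f*Z,Z],-1)
    E=d["extrinsics"];return (P-E[:3,3])@E[:3,:3]
def proj(d,p):
    f=192/np.tan(np.radians(float(d["vertical_fov"]))/2);E=d["extrinsics"]
    c=np.atleast_2d(p)@E[:3,:3].T+E[:3,3];return np.c_[c[:,0]/c[:,2]*f+d["cx"],c[:,1]/c[:,2]*f+d["cy"]]
E
python3 - <<'E'
from h import *
for n in("top","scene"):
    d=dict(np.load(f"/tmp/{n}0.npz"));W=cloud(d);im=d["pixels"]
    z=W[...,2];ok=d["depth"]>0
    reg=ok&(abs(W[...,0]-.57)<.2)&(abs(W[...,1]-.03)<.25)
    b=ok&reg&(abs(z)<.015);print(n,"bench z",np.median(z[b]),z[b].std())
    m=(reg&(z>.042)&(z<.085)).astype(np.uint8)
    k,l,st,c=cv2.connectedComponentsWithStats(m);i=1+np.argmax(st[1:,4]);m=l==i
    top=m&(z>.045)&(z<.062);print("top z",np.median(z[top]))
    r=cv2.minAreaRect(W[m][:,:2].astype(np.float32)*1000);print(r)
    # dial dark pixels high
    hi=m&(z>.063);k,l,st,c=cv2.connectedComponentsWithStats(hi.astype(np.uint8))
    for j in range(1,k):
        if st[j,4]>4:q=W[l==j];print(st[j],q.mean(0).round(4),np.median(q[:,2]).round(4),im[l==j].mean(0).round())
    s=im[130:230,180:310] if n=="top" else im[150:270,200:315]
    cv2.imwrite(f"pics/{n}_crop.png",cv2.resize(s,None,fx=5,fy=5,interpolation=cv2.INTER_CUBIC))
E
```

```text
top bench z -0.0007154417916205268 0.002630594136416133
top z 0.05440363893437286
((589.6046142578125, 43.59269714355469), (300.1993408203125, 120.6888427734375), 78.56402587890625)
[197 174  14  14 151] [0.6106 0.1524 0.0689] 0.0686 [83. 84. 85.]
[222 180  10  11  88] [0.5979 0.0871 0.0696] 0.0696 [163. 165. 171.]
[236 183  10  11  88] [0.5899 0.0481 0.0699] 0.0699 [163. 166. 172.]
[250 186  10  11  74] [0.5819 0.0089 0.066 ] 0.0656 [165. 167. 173.]
[264 189  10  11  88] [ 0.5742 -0.03    0.0698] 0.0697 [163. 166. 172.]
scene bench z 0.0013575020613060683 0.0029000080167684416
top z 0.05627338041981074
((590.8922729492188, 43.10785675048828), (300.8070373535156, 121.42036437988281), 78.8316879272461)
[222 178   4   2   5] [ 0.5811 -0.0846  0.0652] 0.0643 [146. 192. 224.]
[217 181   5   3   6] [ 0.5988 -0.0877  0.0643] 0.0637 [145. 193. 227.]
[234 182  12  11  84] [ 0.5775 -0.0286  0.071 ] 0.0712 [144. 143. 150.]
[243 192  12  10  69] [0.5836 0.0098 0.0673] 0.0671 [156. 155. 162.]
[252 200  12  12  88] [0.5922 0.0489 0.0713] 0.0712 [146. 144. 152.]
[260 210  13  12  90] [0.6011 0.0878 0.0706] 0.0707 [147. 146. 154.]
[276 225  14  15 158] [0.6141 0.1535 0.0705] 0.0708 [87. 84. 85.]
```

View pics/top_crop.png

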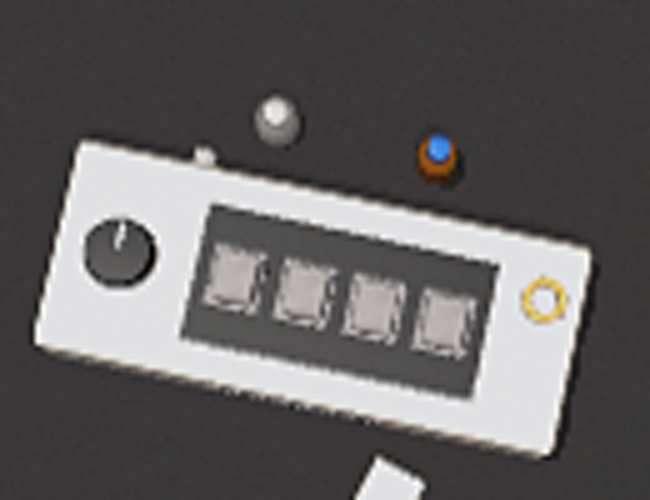

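View pics/scene_crop.png

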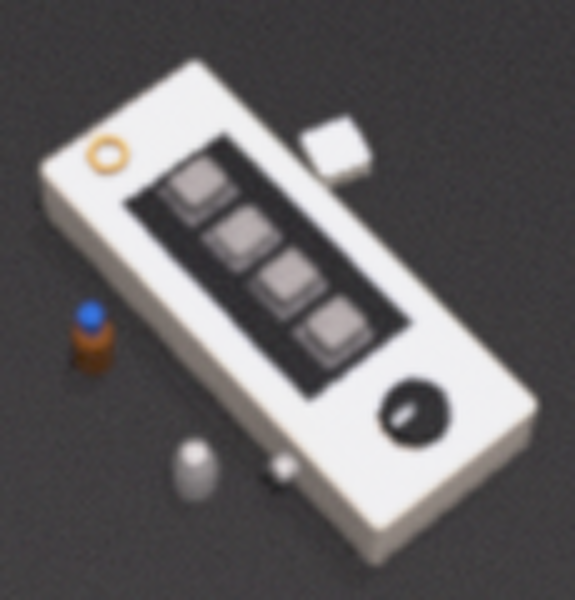

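The first look shows four grey keys, and the third from the dial sits about 4 mm lower in both views. I'll confirm that by touch. Next I'll compute the move to above place 1.

```bash
cat >> h.py <<'E'
from scipy.spatial.transform import Rotation as Ro
C=np.array([.5902,.0435]);yv=np.array([.197,.980]);yv/=np.linalg.norm(yv);xv=np.array([yv[1],-yv[0]])
PL=[C+yv*b for b in(.045,.005,-.035,-.075)]
Rg=np.c_[[*xv,0],np.cross([0,0,-1],[*xv,0]),[0,0,-1]]
def delta(s,i,z):
    R=s["tool_rot"];p=np.array([*PL[i-1],z])
    return (R.T@(p-s["eef_pos"])).round(4),np.degrees(Ro.from_matrix(R.T@Rg).as_rotvec()).round(2)
E
python3 - <<'E'
from h import *
from station import ctrl
print(PL);s=ctrl.read_state();print(s["force"],delta(s,1,.15))
E
```

```text
[array([0.59906851, 0.08761745]), array([0.59118539, 0.04840194]), array([0.58330227, 0.00918643]), array([ 0.57541915, -0.03002909])]
[ 0.48588317  0.26769038 -0.33030457] (array([-0.5247, -0.5924,  0.1002]), array([-4.000e-02,  8.000e-02, -5.842e+01]))
```

>>> {"method": "servo_tool", "body": {"targets": [{"dp": [-0.04,-0.045,0],"turn": [0,0,-4.5]},{"dp": [-0.08,-0.09,0],"turn": [0,0,-9]},{"dp": [-0.12,-0.136,0],"turn": [0,0,-13.5]},{"dp": [-0.16,-0.181,0],"turn": [0,0,-18]},{"dp": [-0.2,-0.226,0],"turn": [0,0,-22.5]},{"dp": [-0.24,-0.271,0.01],"turn": [0,0,-27]},{"dp": [-0.28,-0.316,0.02],"turn": [0,0,-31.5]},{"dp": [-0.32,-0.361,0.03],"turn": [0,0,-36]},{"dp": [-0.36,-0.406,0.04],"turn": [0,0,-40.5]},{"dp": [-0.4,-0.452,0.05],"turn": [0,0,-45]},{"dp": [-0.44,-0.497,0.06],"turn": [0,0,-49.5]},{"dp": [-0.48,-0.542,0.07],"turn": [0,0,-54]}], "hand": 1, "squeeze": 20}}

```text
time_s: 1.6
eef_pos: [0.5678, 0.0297, 0.1797]
tool_rot: [[0.963, -0.27, -0.001], [-0.27, -0.963, 0.001], [-0.001, -0.001, -1.0]]
force: [1.3, -1.0, -0.8]
width: 0.0
```

```bash
python3 - <<'E'
from h import *
from station import ctrl
s=ctrl.read_state();print(s["time_s"],s["q"],s["eef_pos"],s["force"],s["width"],delta(s,1,.115))
E
```

```text
1.6 [ 0.36432054  0.27053711 -0.57639759  1.73310381  0.1565113   1.18469942
 -0.52821632] [0.56775481 0.02970214 0.17970282] [ 1.25325147 -1.02231597 -0.83947558] 3.1804432801384266e-05 (array([ 0.0146, -0.0642,  0.0648]), array([-0.06,  0.05, -4.31]))
```

>>> {"method": "servo_tool", "body": {"targets": [{"dp": [0.007,-0.032,0.03],"turn": [0,0,-2.2]},{"dp": [0.0146,-0.0642,0.06],"turn": [0,0,-4.3]},{"dp": [0.0146,-0.0642,0.065],"turn": [0,0,-4.3]},{"dp": [0.0146,-0.0642,0.065],"turn": [0,0,-4.3]}]}}

```text
time_s: 2.1
eef_pos: [0.5987, 0.0869, 0.1143]
tool_rot: [[0.98, -0.198, -0.002], [-0.198, -0.98, 0.001], [-0.002, -0.0, -1.0]]
force: [-0.6, -0.3, -0.1]
width: 0.0002
```

```bash
python3 - <<'E'
from h import *
from station import ctrl,cams
s=ctrl.read_state();print(s["time_s"],s["eef_pos"],s["force"],s["width"],delta(s,1,.092))
d=cams.snapshot("scene");cv2.imwrite("pics/s1.png",cv2.resize(d["pixels"][110:280,180:350],None,fx=4,fy=4,interpolation=cv2.INTER_CUBIC))
print(ctrl.read_state()["force"])
W=cloud(d)
m=(abs(W[...,0]-PL[0][0])<.03)&(abs(W[...,1]-PL[0][1])<.03)&(W[...,2]>.08)&(W[...,2]<.13)
print(np.sort(W[m][:,2])[:40:4])
E
```

```text
2.1 [0.59872909 0.08693599 0.11434618] [-0.61799438 -0.28825744 -0.07711445] 0.00020504893821192684 (array([ 0.0002, -0.0007,  0.0223]), array([-0.02,  0.11, -0.04]))
[-0.11206127  0.2469004   0.04884733]
[0.10136319 0.10411907 0.10832561 0.10955901 0.1131685  0.11745351
 0.11840909 0.11959055 0.12867089 0.12941193]
```

View pics/s1.png

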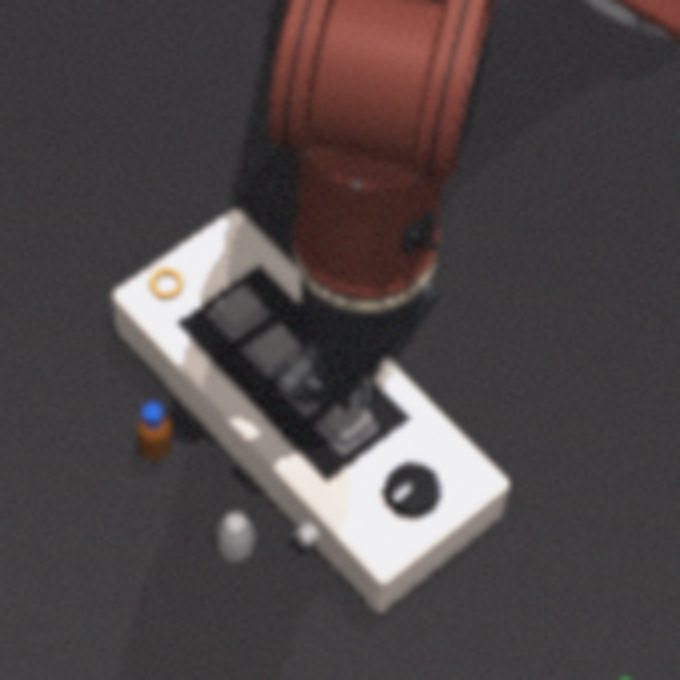

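The fingertips (closed) are about 25 mm above key 1 in this view, around (345,405). Now I'll move down to just above contact.

>>> {"method": "servo_tool", "body": {"targets": [{"dp": [0.0002,-0.0007,0.012],"turn": [0,0.1,0]},{"dp": [0.0002,-0.0007,0.0205],"turn": [0,0.1,0]},{"dp": [0.0002,-0.0007,0.0215],"turn": [0,0.1,0]},{"dp": [0.0002,-0.0007,0.0215],"turn": [0,0.1,0]}]}}

```text
time_s: 2.65
eef_pos: [0.5995, 0.0871, 0.0937]
tool_rot: [[0.98, -0.199, 0.001], [-0.199, -0.98, 0.0], [0.001, -0.0, -1.0]]
force: [0.0, -0.3, -0.9]
width: 0.0002
```

```bash
cat > m.py <<'E'
import sys
from h import *
from station import ctrl,cams
F=[];Z=[]
for k in range(5):
    s=ctrl.read_state();F.append(s["force"][2]);Z.append(s["eef_pos"][2]);cams.snapshot("top")
s=ctrl.read_state();F.append(s["force"][2]);Z.append(s["eef_pos"][2])
print(s["time_s"],s["eef_pos"].round(4),"Fz",np.round(F,2),"mean",np.mean(F).round(2),"z",np.mean(Z).round(5),delta(s,int(sys.argv[1]),float(sys.argv[2])))
E
python3 m.py 1 .089
```

```text
2.9 [0.5996 0.0872 0.0939] Fz [-0.91 -0.16  0.55  0.52 -0.01  0.59] mean 0.1 z 0.09388 (array([-0.0006, -0.0003,  0.0049]), array([-0.03, -0.09, -0.09]))
```

>>> {"method": "servo_tool", "body": {"targets": [{"dp": [-0.0004,-0.0003,0.002],"turn": [0,0,0]},{"dp": [-0.0004,-0.0003,0.0045],"turn": [0,0,0]},{"dp": [-0.0004,-0.0003,0.0045],"turn": [0,0,0]}]}}

```text
time_s: 3.28
eef_pos: [0.5993, 0.0877, 0.0893]
tool_rot: [[0.98, -0.198, 0.002], [-0.198, -0.98, 0.0], [0.002, -0.001, -1.0]]
force: [-0.9, 0.9, 1.3]
width: 0.0
```

```bash
python3 m.py 1 .088
```

```text
3.525 [0.5993 0.0877 0.0895] Fz [1.26 1.08 1.43 0.93 0.86 1.82] mean 1.23 z 0.08943 (array([-0.0002,  0.0001,  0.0015]), array([-0.04, -0.09, -0.08]))
```

>>> {"method": "servo_tool", "body": {"targets": [{"dp": [0,0,0.0015],"turn": [0,0,0]},{"dp": [0,0,0.0015],"turn": [0,0,0]}]}}

```text
time_s: 3.78
eef_pos: [0.5993, 0.0877, 0.0879]
tool_rot: [[0.98, -0.198, 0.002], [-0.198, -0.98, 0.0], [0.002, -0.001, -1.0]]
force: [0.6, 0.3, 1.9]
width: -0.0001
```

```bash
python3 m.py 2 .105
```

```text
4.025 [0.5993 0.0877 0.088 ] Fz [1.91 1.32 0.3  1.65 1.55 2.27] mean 1.5 z 0.08799 (array([-0.0002,  0.0401, -0.017 ]), array([-0.04, -0.09, -0.09]))
```

Key 1 gives: 1.5 mm of extra travel added only about 0.3 N, so it is up. Now key 2.

>>> {"method": "servo_tool", "body": {"targets": [{"dp": [0,0,-0.014],"turn": [0,0,0]},{"dp": [0,0.005,-0.017],"turn": [0,0,0]},{"dp": [-0.0002,0.025,-0.017],"turn": [0,0,0]},{"dp": [-0.0002,0.0401,-0.016],"turn": [0,0,0]},{"dp": [-0.0002,0.0401,-0.007],"turn": [0,0,0]},{"dp": [-0.0002,0.0401,-0.006],"turn": [0,0,0]},{"dp": [-0.0002,0.0401,-0.006],"turn": [0,0,0]}]}}

```text
time_s: 4.9
eef_pos: [0.591, 0.0492, 0.0936]
tool_rot: [[0.98, -0.198, 0.001], [-0.198, -0.98, 0.001], [0.001, -0.001, -1.0]]
force: [0.1, -0.3, 1.5]
width: 0.0
```

```bash
python3 m.py 2 .088
```

```text
5.15 [0.5913 0.0488 0.0941] Fz [ 1.49 -0.02  0.33 -0.25 -0.38 -0.41] mean 0.13 z 0.09398 (array([-0.    ,  0.0004,  0.0061]), array([-0.05, -0.11, -0.05]))
```

>>> {"method": "servo_tool", "body": {"targets": [{"dp": [0,0.0004,0.003],"turn": [0,0,0]},{"dp": [0,0.0004,0.006],"turn": [0,0,0]},{"dp": [0,0.0004,0.006],"turn": [0,0,0]}]}}

```text
time_s: 5.52
eef_pos: [0.5913, 0.0485, 0.088]
tool_rot: [[0.98, -0.198, 0.002], [-0.198, -0.98, 0.001], [0.002, -0.001, -1.0]]
force: [0.0, 0.2, 2.3]
width: -0.0001
```

```bash
python3 m.py 3 .094
```

```text
5.775 [0.5913 0.0484 0.0883] Fz [2.28 1.74 1.83 1.77 1.33 1.14] mean 1.68 z 0.0882 (array([-0.    ,  0.0401, -0.0058]), array([-0.05, -0.12, -0.06]))
```

Key 2 behaves the same: 1.7 N at about 2 mm in, so it is up. Now key 3.

>>> {"method": "servo_tool", "body": {"targets": [{"dp": [0,0,-0.014],"turn": [0,0,0]},{"dp": [0,0.005,-0.017],"turn": [0,0,0]},{"dp": [0,0.025,-0.017],"turn": [0,0,0]},{"dp": [0,0.0401,-0.016],"turn": [0,0,0]},{"dp": [0,0.0401,-0.007],"turn": [0,0,0]},{"dp": [0,0.0401,-0.003],"turn": [0,0,0]},{"dp": [0,0.0401,-0.0003],"turn": [0,0,0]},{"dp": [0,0.0401,-0.0003],"turn": [0,0,0]}]}}

```text
time_s: 6.78
eef_pos: [0.5832, 0.0099, 0.0882]
tool_rot: [[0.98, -0.197, 0.002], [-0.197, -0.98, 0.001], [0.001, -0.001, -1.0]]
force: [0.5, -0.4, 1.2]
width: -0.0003
```

```bash
python3 m.py 3 .086
```

```text
7.025 [0.5835 0.0093 0.0887] Fz [1.17 0.1  0.28 0.28 0.32 0.51] mean 0.44 z 0.08855 (array([-0.0002,  0.0002,  0.0027]), array([-0.06, -0.13, -0.04]))
```

There is no contact where an up key would already push back, so this key's top is lower. I'll creep down.

>>> {"method": "servo_tool", "body": {"targets": [{"dp": [0,0,0.0015],"turn": [0,0,0]},{"dp": [0,0,0.003],"turn": [0,0,0]},{"dp": [0,0,0.003],"turn": [0,0,0]}]}}

```text
time_s: 7.4
eef_pos: [0.5834, 0.0093, 0.0855]
tool_rot: [[0.98, -0.198, 0.002], [-0.198, -0.98, 0.001], [0.002, -0.001, -1.0]]
force: [0.5, -0.3, 0.4]
width: 0.0002
```

```bash
python3 m.py 3 .085
```

```text
7.65 [0.5835 0.0094 0.0857] Fz [ 0.38  1.44 -1.42  0.1   0.46  1.05] mean 0.33 z 0.08566 (array([-0.0002,  0.0002,  0.0007]), array([-0.06, -0.14, -0.04]))
```

>>> {"method": "servo_tool", "body": {"targets": [{"dp": [0,0,0.0006],"turn": [0,0,0]},{"dp": [0,0,0.0006],"turn": [0,0,0]}]}}

```text
time_s: 7.9
eef_pos: [0.5836, 0.0094, 0.0853]
tool_rot: [[0.98, -0.198, 0.003], [-0.198, -0.98, 0.0], [0.003, -0.001, -1.0]]
force: [-0.0, -0.8, 1.7]
width: 0.0001
```

```bash
python3 m.py 3 .085
```

```text
8.15 [0.5836 0.0094 0.0852] Fz [1.66 0.9  0.95 1.8  1.36 2.66] mean 1.56 z 0.08526 (array([-0.0002,  0.0003,  0.0002]), array([-0.06, -0.15, -0.04]))
```

>>> {"method": "servo_tool", "body": {"targets": [{"dp": [0,0,0.0003],"turn": [0,0,0]},{"dp": [0,0,0.0003],"turn": [0,0,0]}]}}

```text
time_s: 8.4
eef_pos: [0.5836, 0.0093, 0.0851]
tool_rot: [[0.98, -0.198, 0.003], [-0.198, -0.98, 0.0], [0.003, -0.001, -1.0]]
force: [-1.6, -0.3, 3.5]
width: -0.0001
```

```bash
python3 m.py 4 .094
```

```text
8.65 [0.5836 0.0094 0.085 ] Fz [3.48 3.8  4.47 4.1  3.9  4.26] mean 4.0 z 0.08506 (array([-0.0002,  0.0402, -0.009 ]), array([-0.06, -0.15, -0.04]))
```

Key 3 is solid: force rose from 1.6 to 4.0 N within 0.2 mm, so it is the latched one. That last nudge was a little firmer than I planned, but the key did not sink. Now key 4.

>>> {"method": "servo_tool", "body": {"targets": [{"dp": [0,0,-0.014],"turn": [0,0,0]},{"dp": [0,0.005,-0.02],"turn": [0,0,0]},{"dp": [0,0.025,-0.02],"turn": [0,0,0]},{"dp": [0,0.0402,-0.018],"turn": [0,0,0]},{"dp": [0,0.0402,-0.011],"turn": [0,0,0]},{"dp": [0,0.0402,-0.009],"turn": [0,0,0]},{"dp": [0,0.0402,-0.009],"turn": [0,0,0]}]}}

```text
time_s: 9.52
eef_pos: [0.5755, -0.0291, 0.0936]
tool_rot: [[0.98, -0.197, 0.002], [-0.197, -0.98, 0.001], [0.002, -0.001, -1.0]]
force: [-0.2, 0.7, -0.7]
width: -0.0003
```

```bash
python3 m.py 4 .088
```

```text
9.775 [ 0.5758 -0.0297  0.0941] Fz [-0.7  -0.43  0.27  0.04  0.11 -0.33] mean -0.18 z 0.09395 (array([-0.0003,  0.0004,  0.0061]), array([-0.06, -0.16, -0.02]))
```

>>> {"method": "servo_tool", "body": {"targets": [{"dp": [0,0.0004,0.003],"turn": [0,0,0]},{"dp": [0,0.0004,0.006],"turn": [0,0,0]},{"dp": [0,0.0004,0.006],"turn": [0,0,0]}]}}

```text
time_s: 10.15
eef_pos: [0.5758, -0.0301, 0.088]
tool_rot: [[0.98, -0.197, 0.003], [-0.197, -0.98, 0.001], [0.003, -0.001, -1.0]]
force: [0.8, 0.7, 2.7]
width: 0.0001
```

```bash
python3 m.py 3 .091
```

```text
10.4 [ 0.5758 -0.0301  0.0882] Fz [2.74 2.21 1.57 1.45 2.19 1.69] mean 1.97 z 0.08818 (array([-0.0004, -0.04  , -0.0027]), array([-0.07, -0.17, -0.01]))
```

Key 4 gives and is up. Now back to key 3 to press it.

>>> {"method": "servo_tool", "body": {"targets": [{"dp": [0,0,-0.014],"turn": [0,0,0]},{"dp": [0,-0.005,-0.017],"turn": [0,0,0]},{"dp": [-0.0003,-0.025,-0.017],"turn": [0,0,0]},{"dp": [-0.0003,-0.04,-0.016],"turn": [0,0,0]},{"dp": [-0.0003,-0.04,-0.007],"turn": [0,0,0]},{"dp": [-0.0003,-0.04,-0.0025],"turn": [0,0,0]},{"dp": [-0.0003,-0.04,-0.0025],"turn": [0,0,0]}]}}

```text
time_s: 11.28
eef_pos: [0.5829, 0.0083, 0.0899]
tool_rot: [[0.98, -0.198, 0.002], [-0.198, -0.98, 0.0], [0.002, -0.001, -1.0]]
force: [0.1, -0.4, 0.4]
width: -0.0001
```

```bash
python3 m.py 3 .080
```

```text
11.525 [0.5835 0.0089 0.091 ] Fz [ 0.41 -0.22  0.5   0.59 -0.22  0.14] mean 0.2 z 0.09062 (array([-0.0003, -0.0002,  0.011 ]), array([-0.07, -0.19, -0.05]))
```

>>> {"method": "servo_tool", "body": {"targets": [{"dp": [-0.0003,-0.0002,0.003],"turn": [0,0,0]},{"dp": [-0.0003,-0.0002,0.006],"turn": [0,0,0]},{"dp": [-0.0003,-0.0002,0.008],"turn": [0,0,0]},{"dp": [-0.0003,-0.0002,0.0095],"turn": [0,0,0]},{"dp": [-0.0003,-0.0002,0.011],"turn": [0,0,0]},{"dp": [-0.0003,-0.0002,0.0115],"turn": [0,0,0]},{"dp": [-0.0003,-0.0002,0.0115],"turn": [0,0,0]}]}}

```text
time_s: 12.4
eef_pos: [0.5834, 0.0091, 0.0801]
tool_rot: [[0.98, -0.198, 0.004], [-0.198, -0.98, 0.0], [0.004, -0.001, -1.0]]
force: [-3.4, 0.6, 9.4]
width: 0.0004
```

```bash
python3 m.py 3 .080
```

```text
12.65 [0.5834 0.0091 0.0801] Fz [ 9.44  8.96 10.39 10.74 10.33 10.65] mean 10.09 z 0.08009 (array([-0.0001, -0.    ,  0.0001]), array([-0.05, -0.21, -0.04]))
```

It has bottomed out: 10 N at TCP z 80 mm. Now release and move clear.

>>> {"method": "servo_tool", "body": {"targets": [{"dp": [0,0,-0.006],"turn": [0,0,0]},{"dp": [0,0,-0.014],"turn": [0,0,0]},{"dp": [0,0,-0.05],"turn": [0,0,0]},{"dp": [0,0,-0.1],"turn": [0,0,0]},{"dp": [0,0.05,-0.13],"turn": [0,0,0]},{"dp": [0,0.1,-0.13],"turn": [0,0,0]},{"dp": [0,0.15,-0.13],"turn": [0,0,0]},{"dp": [0,0.2,-0.13],"turn": [0,0,0]},{"dp": [0,0.25,-0.13],"turn": [0,0,0]},{"dp": [0,0.25,-0.13],"turn": [0,0,0]},{"dp": [0,0.25,-0.13],"turn": [0,0,0]}]}}

```text
time_s: 14.02
eef_pos: [0.5336, -0.2353, 0.2098]
tool_rot: [[0.98, -0.198, 0.004], [-0.198, -0.98, 0.001], [0.004, -0.002, -1.0]]
force: [0.0, 0.4, 0.5]
width: -0.0002
```

```bash
python3 - <<'E'
from h import *
from station import ctrl,cams
for n in("top","scene"):
    d=cams.snapshot(n);W=cloud(d);cv2.imwrite(f"pics/{n}_end.png",d["pixels"])
    cv2.imwrite(f"pics/{n}_endc.png",cv2.resize(d["pixels"][120:270,170:330],None,fx=4,fy=4,interpolation=cv2.INTER_CUBIC))
    for p in PL:
        m=(np.hypot(W[...,0]-p[0],W[...,1]-p[1])<.009)&(W[...,2]<.09);print(n,m.sum(),np.median(W[m][:,2]).round(4))
s=ctrl.read_state();print(s["time_s"],s["eef_pos"],s["force"])
E
```

```text
top 32 0.0703
top 31 0.07
top 32 0.0705
top 32 0.0705
scene 29 0.0733
scene 29 0.0731
scene 29 0.0716
scene 28 0.0726
14.125 [ 0.5339351  -0.23428993  0.20996109] [0.68354779 0.35656951 0.07274139]
```

View pics/scene_endc.png

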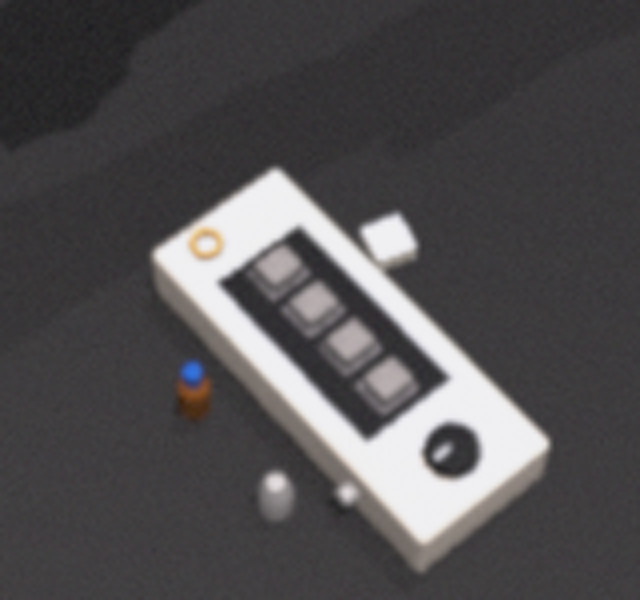

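View pics/top_end.png

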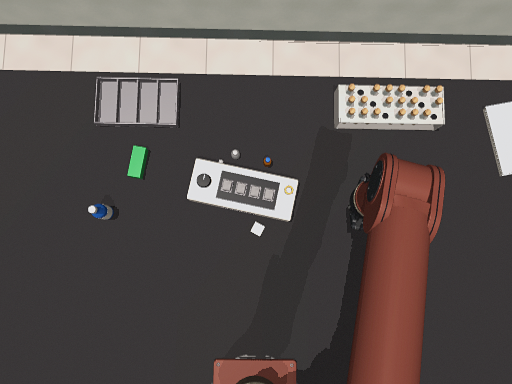

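All four keys now read the same height, and in the top view the objects around the box sit at the same pixels as before. The pot is hidden behind the arm. The arm is still and touching nothing, so I'm handing in.

```bash
python3 -c "
from station import ctrl
print(ctrl.finish_job())"
```

```text
the job is handed in; nothing more can be done
None
```

The latched key was the third from the dial. It is released, all four keys now stand up, and the job is handed in at about 14 s.

- **Tapping:** I tapped the keys in order from the dial with the closed fingertips. Keys 1, 2 and 4 gave softly, at 1.5–2.0 N about 2 mm in. Key 3's top was about 5 mm lower and it felt solid, rising from 1.6 to 4.0 N within 0.2 mm.
- **Pressing:** After tapping key 4 I went back to key 3, pressed it to the bottom (about 10 N) and let go.
- **Last checks:** The top camera puts all four key tops at 70.0–70.5 mm; before, key 3 read about 66 mm. The scene camera reads 71.6–73.3 mm, so it runs slightly high and shows more spread, but no key is down. In the top picture the objects around the box look unmoved, and the arm stands clear with no contact force. The steel pot was hidden behind the arm in that last picture, so I did not see it again. I only passed well above it.

**One deviation:** The second nudge in key 3's tap reached 4.0 N, a little over the roughly 3.3 N at which a latched key may start to give. The key moved no more than about 0.2 mm.

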